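# Show the sharpened chisel's edge to the inspection camera

## Robot

A 6-joint arm with a two-finger parallel gripper is mounted at the origin on the work surface; the furniture and walls round the work are solid. World frame = base frame: x ahead of the robot, y to its left, z up, the work surface at z = 0. Lengths are in m, angles in rad, forces in N, time in s.
With the tool pointing down it reaches from about 0.275 to 0.75 m from the base axis. Payload 10.2 kg.
Tool frame: the origin (TCP) lies on the centre line of the jaws, within the pads' length; the fingertips stand 17 mm ahead of it and the grasp point (between the pads) lies 2 mm behind it; z points along the fingers, y is the line along which they close (so a half turn about z gives the same grasp; the last joint's range is limited). The gripper opens to 88 mm and grips with 3 to 60 N. Pads are 18 mm wide; open, the fingers measure 123 mm over their backs; the gripper's body (75 mm by 187 mm) begins 45 mm behind the grasp point.
Start: joints at [1.032, 0.313, 1.498, -0, 1.331, -0.223], TCP at [0.163, 0.499, 0.256] pointing down, gripper open.
Joint ranges: [-2.94, 2.94], [-0.97, 2.17], [0.19, 2.56], [-1.23, 4.37], [0.02, 3.11], [-2.88, 2.88]. Speed limits (rad/s): [2.39, 2.39, 3.01, 3.14, 3.14, 3.14].

## Interface

Orientations are given as a unit quaternion [w, x, y, z].
In Python, from rig import get_obs, get_image, camera_info, finish_job gives the robot as it stands.
- The arm moves only by the shell command python3 -m inch 'ROWS'. ROWS is JSON, a list of rows, each a list of 7 numbers: the shift along the tool's x, y, z normalised to -1 to 1, where 1 is 0.25 m, then the turn, a rotation vector about the tool's x, y, z normalised to -1 to 1, where 1 is 90 degrees, then the closure, from 0 (fully open) to 1 (shut). In form: [[dx, dy, dz, wx, wy, wz, jaw], ...]. A call has 1 to 10 rows; each row is the pose to reach, as a shift and turn from the pose commanded when the call began, along the tool's axes at that moment; what a row does not reach only later rows make up. A row lasts 1/8 s, in which the tool goes at most 62.5 mm and 10.7 degrees, less where a joint would pass 70% of its speed; a pose out of reach is approached as far as the arm can. A call with a number of a shift or a turn outside -1 to 1 is refused whole. A call with a gripper value outside its range is refused whole. The fingers move at their own pace and stop on an object; the grip force is fixed at half the most. Time passes only in rows, so rows that repeat a pose let the fingers close. It gives the time, the measured TCP pose, the force, the opening and the grip force at its end, in the units of the state.
- get_obs(): the state, without advancing time (a new reading comes with each control period).
- get_image(name): name is "scene" or "side" or "wrist"; returns the picture (480x640x3 uint8, red, green, blue); there is no depth.
- camera_info(name): a dict with "fov_y" (degrees; the focal length in pixels is half the picture's height over the tangent of half this angle, whatever the lens; pixels are square), "cx", "cy" (the principal point, pixels), "T" (4x4, takes a point from camera to world coordinates); the wrist camera has in their place "tool_from_camera" (4x4, takes a point from camera to tool coordinates, whose origin is the TCP and whose axes are the flange's). Camera axes: x right, y down, z forward; pixel columns grow to the right and rows downward; lengths in m; the calibration is good to about 2 mm. The wrist camera is an equidistant fisheye: a pixel r from the principal point sees the ray r / f radians off the axis. A picture is of the moment at which its call begins: read the wrist's pose just before it. camera_info takes no time and is no camera call.
- finish_job(): hands the job in; it is judged then, once.
The state is a dict: "time": time; "qpos": joint angles; "qvel": joint speeds; "tau": joint torques, N m; "eef_pos": TCP position; "tool_rot": TCP orientation; "wrist_force": force on the tool from outside, world axes, zero at the start; "wrist_torque": the same for the moment, N m; "finger_gap": opening from 0.0 (shut) to 1.0 (fully open); "grasp_force": force on a finger pad.
Only numpy, scipy, OpenCV 4.12 (cv2) and the standard library are available. Lean on these libraries where they do the work, as an engineer would, in place of code of your own. Each camera call takes 0.05 s, during which the arm holds its last target. There are 200 camera calls.

## Task

Lift the offcut that lies across the sharpening tray and stand it on its long narrow edge, as it stood, on the desk clear of the tray and let it go; then take the chisel out of the tray and hold its cutting edge 12 cm in front of the inspection camera's lens, in the middle of the view, with the blade pointing straight into the lens along its downward slope, level from side to side and the same face up as it lay. Finish while still holding the chisel steady in the air there; leave the camera, the glue bottle, tape measure and sanding block where they are.

Things in the scene. Friction and masses are not known exactly. Their poses are not given: they have to be found in the camera images.
- tray: Sharpening tray, fixed: pale wooden open tray, 136 (x) x 290 (y) x 50 mm high; floor 6 mm thick; two long rails along y, 8 mm thick and 50 mm high (120 mm between them); low end stops 20 mm high. Origin at the centre of the underside, z up. It stands on the desk; place and yaw vary. The desk is bare for 100 mm beyond its left (+y) end, from x = 0.35 m to its far edge at about x = 0.57 m.
- offcut: Sawn softwood offcut standing on its long narrow edge across both rails of the tray, over the chisel's handle: 38 (x) x 185 (y) x 89 mm high (z), 0.3 kg. Origin at the centre of its underside, z up through the 89 mm height; grip it across the 38 mm from above. At the start its underside is 50 mm above the desk.
- chisel: Chisel, wooden handle, steel blade, 250 long, 31 wide, 38 mm high, 0.2 kg, flat on the tray floor. Origin midway along, at the underside. y runs from blade to handle: cutting edge at y=-124 mm (pointing to the robot's left at the start), butt at +124; z up as it lies. Grip across the handle at y=+30..+60, where it is solid 18 mm wide, 10 to 22 mm above the underside; balance near y=+45.
- chisel_edge (a point): Middle of the chisel's cutting edge, 124 mm from the chisel's origin along its -y and 3 mm above its underside; axes as the chisel's.
- lens (a point): Lens front centre of the inspection camera: grey box 58 x 50 x 46 mm, black barrel, white ring of 42 mm diameter; 280 to 350 mm above the desk (varies). x points out of the lens along the view, 20 degrees below horizontal; y horizontal; z up in its picture. It hangs on a steel post 16 mm thick, 440 mm high, 140 mm behind the lens, with a fixed round foot 130 mm wide on the desk.
- wood_glue: Yellow glue bottle with an orange cap, 40 x 62 x 200 mm high, standing right of the tray; leave alone. Origin at the centre of the underside.
- tape_measure: Yellow and black pocket tape measure, 37 x 76 x 65 mm high; leave alone. Origin at the centre of the underside.
- sanding_block: Red-brown sanding block, 62 x 110 x 34 mm high; leave alone. Origin at the centre of the underside.
Not all that is in view belongs to the job. Of the things that look like the offcut, the smaller one is meant.

How it is judged:
By the outcome, as a careful person would: the job done as asked, in the order asked, and still so for the second after the job is handed in, while the arm keeps its last pose, push and grip.
It also fails if it takes over 58 s, if anything falls off the work surface, if the arm or the gripper's body presses on something with over 40 N, if the wrist force passes 120 N, or if a joint passes its speed limit or range.

## Working session

There is one attempt and no reset: what is moved stays moved. The work goes in short steps, Python scripts to look and compute and a shell command to move; the robot and the scene stay as the last step left them, time stands still between calls to the robot, and variables do not carry over. Pictures are saved under pics/ and viewed, at most 10 in all, crops included, and the job is handed in when it is done.

```bash
ls; mkdir -p pics; python3 - <<'E'
from rig import *
import cv2,numpy as np
for n in("scene","side"):
    cv2.imwrite(f"pics/{n}0.png",get_image(n)[:,:,::-1]); print(n,{k:np.round(v,4).tolist() for k,v in camera_info(n).items() if not isinstance(v,str)})
print({k:np.round(v,4).tolist() for k,v in camera_info("wrist").items() if not isinstance(v,str)})
print(get_obs())
E
```

```text
pics
scene {'fov_y': 51.6142, 'cx': 317.4151, 'cy': 240.4386, 'T': [[0.5858, -0.5516, 0.5938, -0.5398], [-0.8103, -0.3841, 0.4426, -0.7857], [-0.016, -0.7404, -0.672, 1.3037], [0.0, 0.0, 0.0, 1.0]]}
side {'fov_y': 52.0848, 'cx': 316.388, 'cy': 238.874, 'T': [[-0.9955, -0.0482, 0.0819, 0.299], [-0.0948, 0.5649, -0.8197, 1.2428], [-0.0068, -0.8238, -0.5669, 1.0878], [0.0, 0.0, 0.0, 1.0]]}
{'fov_y': 65.7065, 'cx': 323.1651, 'cy': 244.5602, 'tool_from_camera': [[-0.0002, -0.9518, -0.3067, 0.0803], [1.0, 0.0002, -0.0013, -0.0001], [0.0013, -0.3067, 0.9518, -0.1298], [0.0, 0.0, 0.0, 1.0]]}
{'time': 0.1, 'qpos': array([ 1.03160539e+00,  3.13383195e-01,  1.49835506e+00, -1.95725129e-05,
        1.33100972e+00, -2.23394236e-01]), 'qvel': array([ 1.19996241e-03, -1.01565788e-03, -2.13233200e-03, -1.29728365e-03,
       -1.57869465e-03, -8.35999698e-05]), 'tau': array([ 2.70919219e-03, -4.02814472e+01, -2.52644956e+01,  6.95499242e-02,
        3.42161790e-02, -6.53401412e-05]), 'eef_pos': array([0.16295698, 0.49885484, 0.25522612]), 'tool_rot': array([-2.06137390e-04,  1.57240721e-01,  9.87560136e-01, -5.39713366e-04]), 'wrist_force': array([ 0.39226916,  0.61582749, -0.14322597]), 'wrist_torque': array([ 0.00671473, -0.00265058, -0.04273896]), 'grasp_force': 0.0, 'finger_gap': 1.002780532949473}
```

View pics/scene0.png

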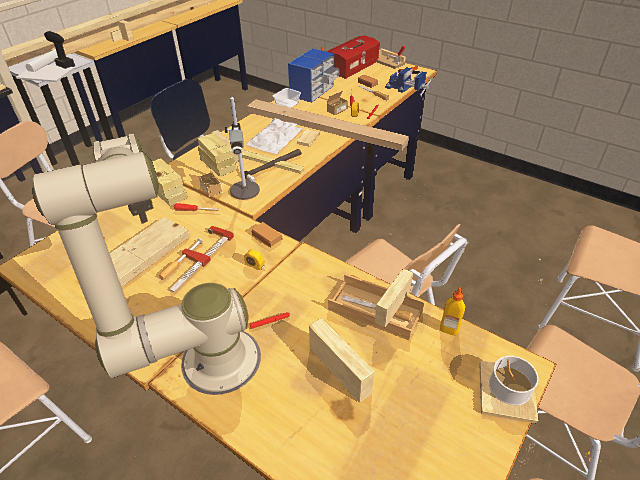

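View pics/side0.png

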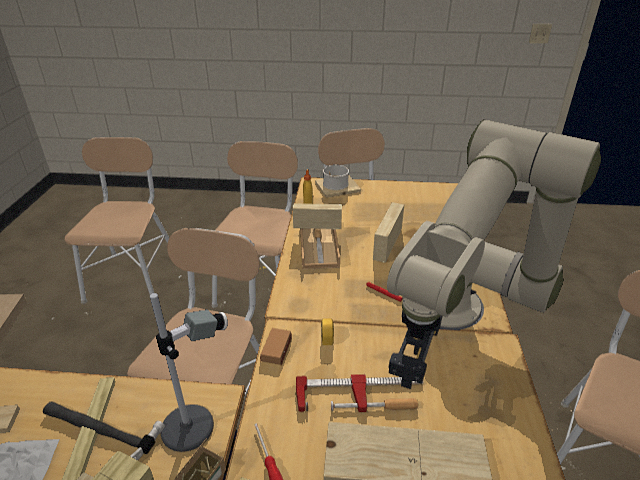

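Scene: two offcut-like pieces, the smaller across the tray at (395,297) and a larger one on the bare desk at (340,358). The one across the tray's rails fits. The inspection camera is at scene (237,140) and side (205,323). I'll confirm in enlarged crops.

```bash
python3 - <<'E'
import cv2,numpy as np
s=cv2.imread("pics/scene0.png");d=cv2.imread("pics/side0.png")
c=lambda im,x,y,w,h,W,H:cv2.resize(im[y:y+h,x:x+w],(W,H),interpolation=cv2.INTER_CUBIC)
# scene crop x320..430,y260..342 at 7x ->770x574
cv2.imwrite("pics/c1.png",c(s,320,262,110,82,770,574))
a=c(d,285,165,65,114,8*50,int(114*400/65))  # placeholder scale
A=c(d,288,196,60,80,400,533); B=c(d,145,300,90,60,400,267); C=c(s,210,90,60,40*1,400,267)
out=np.zeros((540,800,3),np.uint8); out[:533,:400]=A; out[:267,400:]=B; out[270:537,400:]=c(s,210,110,60,40,400,267)
cv2.imwrite("pics/c2.png",out)
E
```

```text
(no output)
```

View pics/c1.png

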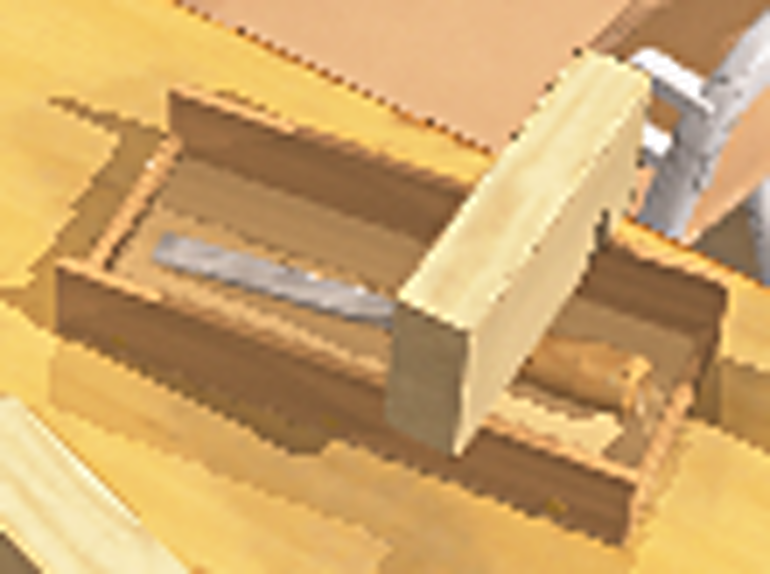

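View pics/c2.png

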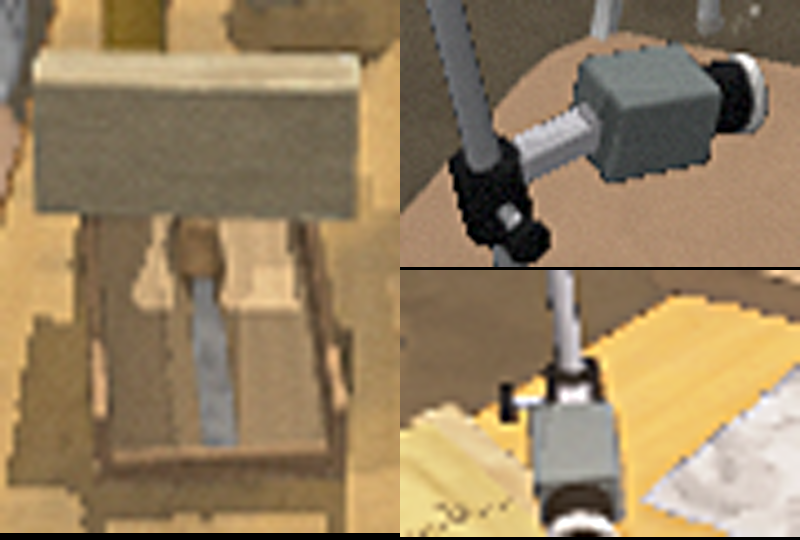

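The crops confirm it: c1 shows the small offcut across both tray rails over the handle, with its top corners near scene (377,305), (387,309), (404,269) and (413,272). The chisel tip is at scene (343,298) and side (321,262.6), and the lens ring at side (225,321) and scene about (237,150).

```bash
cat > h.py <<'E'
from rig import *
import cv2,numpy as np
from scipy.spatial.transform import Rotation as R
from scipy.optimize import least_squares
def cam(n):
    i=camera_info(n);f=240/np.tan(np.radians(i["fov_y"])/2);return i,f
def ray(n,p):
    i,f=cam(n);T=np.array(i["T"]);d=T[:3,:3]@[(p[0]-i["cx"])/f,(p[1]-i["cy"])/f,1]
    return T[:3,3],d/np.linalg.norm(d)
def atz(n,p,z):
    o,d=ray(n,p);return o+d*(z-o[2])/d[2]
def tri(*r):
    A=0;b=0
    for o,d in r:
        P=np.eye(3)-np.outer(d,d);A=A+P;b=b+P@o
    x=np.linalg.solve(A,b);return x,[np.linalg.norm((np.eye(3)-np.outer(d,d))@(x-o)) for o,d in r]
def toolT(o):
    T=np.eye(4);q=o["tool_rot"];T[:3,:3]=R.from_quat([q[1],q[2],q[3],q[0]]).as_matrix();T[:3,3]=o["eef_pos"];return T
def wT(o): return toolT(o)@np.array(camera_info("wrist")["tool_from_camera"])
def wray(T,p):
    i,f=cam("wrist");u=np.array([p[0]-i["cx"],p[1]-i["cy"]]);r=np.hypot(*u)+1e-9;a=r/f
    d=T[:3,:3]@[*(u/r*np.sin(a)),np.cos(a)];return T[:3,3],d
def wproj(T,X):
    i,f=cam("wrist");c=T[:3,:3].T@(np.array(X)-T[:3,3]);r=np.hypot(c[0],c[1]);a=np.arctan2(r,c[2])
    return np.array([i["cx"],i["cy"]])+c[:2]/r*a*f
def proj(n,X):
    i,f=cam(n);T=np.array(i["T"]);c=T[:3,:3].T@(np.array(X)-T[:3,3]);return np.array([f*c[0]/c[2]+i["cx"],f*c[1]/c[2]+i["cy"]])
def rows(o,pos,Rm):
    T=toolT(o);d=T[:3,:3].T@(np.array(pos)-T[:3,3])/0.25;w=R.from_matrix(T[:3,:3].T@Rm).as_rotvec()/(np.pi/2)
    return np.round(d,4),np.round(w,4)
E
python3 - <<'E'
from h import *
np.set_printoptions(precision=4,suppress=True)
c1=lambda x,y:(320+x/7-.43,262+y/7-.43)
cA=lambda x,y:(288+x/6.667-.43,196+y/6.667-.43)
print("offcut scene");[print(atz("scene",c1(*p),.139)) for p in[(398,300),(470,330),(585,52),(650,72)]]
print("offcut side");[print(atz("side",cA(*p),.139)) for p in[(37,88),(357,88),(37,55),(357,55)]]
print("tray");[print(atz("scene",c1(*p),.05)) for p in[(60,262),(635,482),(172,88),(727,290)]]
print("tip",atz("scene",c1(160,252),.009),atz("side",cA(220,444),.009))
print("butt top",atz("scene",c1(635,365),.03))
print("glue",atz("scene",(452,330),0),"tape",atz("scene",(255,262),.03),"block",atz("scene",(267,235),.034))
print("foot",atz("scene",(245,189),.01),atz("side",(187,427),.01))
print("lens",tri(ray("side",(225,320.5)),ray("scene",(237,150))))
print("big",[atz("scene",p,.0)for p in[(312,340),(360,400),(372,373)]])
E
python3 -c "
import cv2
s=cv2.imread('pics/scene0.png');cv2.imwrite('pics/c3.png',cv2.resize(s[100:200,200:300],(600,600),interpolation=2))"
```

```text
offcut scene
[ 0.3569 -0.3365  0.139 ]
[ 0.3602 -0.3705  0.139 ]
[ 0.5371 -0.3302  0.139 ]
[ 0.5428 -0.3611  0.139 ]
offcut side
[ 0.5417 -0.3195  0.139 ]
[ 0.3628 -0.3345  0.139 ]
[ 0.5466 -0.3557  0.139 ]
[ 0.3647 -0.3709  0.139 ]
tray
[ 0.3536 -0.159   0.05  ]
[ 0.395  -0.4428  0.05  ]
[ 0.4795 -0.1392  0.05  ]
[ 0.5193 -0.4251  0.05  ]
tip [ 0.4164 -0.175   0.009 ] [ 0.4257 -0.1701  0.009 ]
butt top [ 0.4703 -0.4052  0.03  ]
glue [ 0.5115 -0.5385  0.    ] tape [0.3603 0.1718 0.03  ] block [0.4962 0.2288 0.034 ]
foot [0.6942 0.5249 0.01  ] [0.6976 0.535  0.01  ]
lens (array([0.5955, 0.436 , 0.289 ]), [np.float64(0.0019163626291592297), np.float64(0.0019163626291590788)])
big [array([ 0.2179, -0.1907,  0.    ]), array([ 0.1278, -0.4287,  0.    ]), array([ 0.2245, -0.4104,  0.    ])]
```

View pics/c3.png

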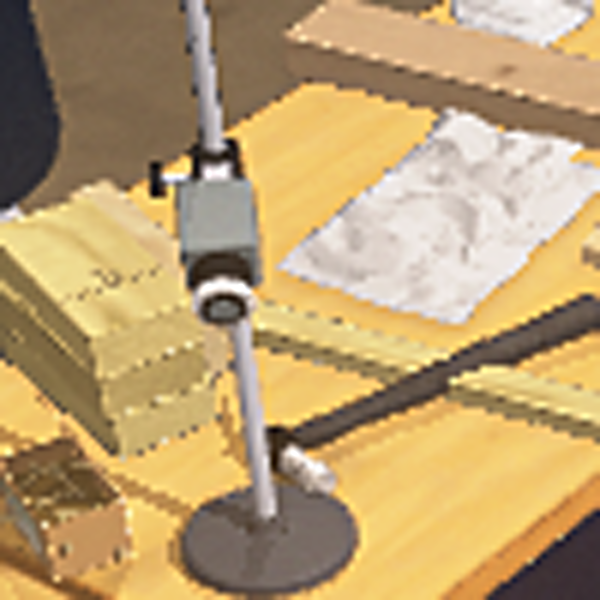

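c3 puts the lens ring's centre at scene (236.9,150.7) and the post foot at (244,186). The sizes agree: offcut about 0.18 m long, post about 0.137 m behind the lens. I'll tilt the wrist camera towards the lens first for a closer look.

```bash
python3 - <<'E'
from h import *
h=np.array([.73,.68,0]);h/=np.linalg.norm(h);c,s=np.cos(np.radians(40)),np.sin(np.radians(40));z=np.array([0,0,1])
tx=-c*h-s*z;tz=s*h-c*z;ty=np.cross(tz,tx)
print(*rows(get_obs(),[.461,.31,.37],np.c_[tx,ty,tz]))
E
```

```text
[-1.3677 -0.3483 -0.459 ] [-0.237  -0.4014 -0.6495]
```

```bash
python3 -m inch '[[-0.25,-0.07,-0.25,0,0,-0.1,0],[-0.5,-0.13,-0.4,0,0,-0.2,0],[-0.7,-0.18,-0.46,0,0,-0.3,0],[-0.7,-0.18,-0.46,0,0,-0.4,0],[-0.7,-0.18,-0.46,0,0,-0.4,0]]'
python3 - <<'E'
from h import *
h=np.array([.73,.68,0]);h/=np.linalg.norm(h);c,s=np.cos(np.radians(40)),np.sin(np.radians(40));z=np.array([0,0,1])
tx=-c*h-s*z;tz=s*h-c*z;ty=np.cross(tz,tx)
print(*rows(get_obs(),[.461,.31,.37],np.c_[tx,ty,tz]))
E
```

```text
time: 0.72
eef_pos: [0.3166, 0.4012, 0.3709]
tool_rot: [0.0, -0.154, 0.988, 0.0]
wrist_force: [0.4, -0.3, -0.7]
finger_gap: 1.004
grasp_force: 0.0
[-0.4391 -0.5234  0.0036] [-0.0979 -0.4368 -0.269 ]
```

```bash
python3 -m inch '[[-0.15,-0.17,0,-0.02,-0.11,-0.07,0],[-0.29,-0.35,0,-0.05,-0.22,-0.13,0],[-0.44,-0.52,0,-0.07,-0.33,-0.2,0],[-0.44,-0.52,0,-0.1,-0.44,-0.27,0],[-0.44,-0.52,0,-0.1,-0.44,-0.27,0],[-0.44,-0.52,0,-0.1,-0.44,-0.27,0]]'
python3 - <<'E'
from h import *
o=get_obs();im=get_image("wrist");cv2.imwrite("pics/w1.png",im[:,:,::-1]);np.save("w1.npy",wT(o))
print(wproj(wT(o),[.5955,.436,.289]))
E
```

```text
time: 1.48
eef_pos: [0.459, 0.3123, 0.3697]
tool_rot: [0.319, -0.345, 0.874, 0.128]
wrist_force: [-0.4, 0.5, 0.6]
finger_gap: 0.997
grasp_force: 0.0
[318.82626441 313.6098122 ]
```

View pics/w1.png

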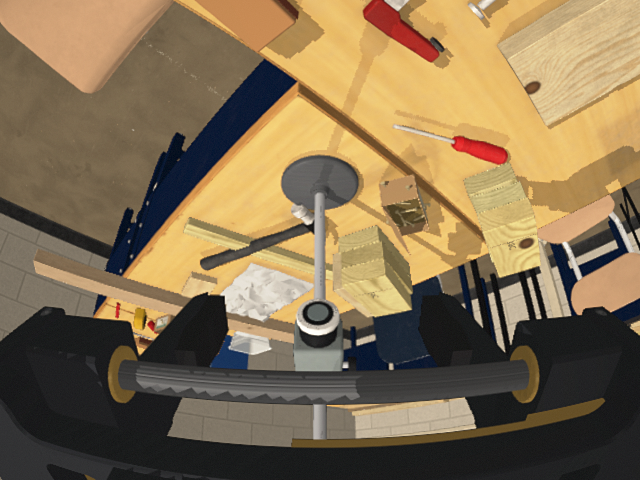

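The wrist view shows the lens ring at about (319,314), with the post straight behind it in the column at x≈319 and its foot at (319,187). I'll fit the ring and combine all three cameras.

```bash
python3 - <<'E'
from h import *
np.set_printoptions(precision=4,suppress=True)
T=np.load("w1.npy");im=cv2.imread("pics/w1.png")
w=(im[290:350,285:355].min(2)>150).astype(np.uint8)
n,l,st,_=cv2.connectedComponentsWithStats(w);k=1+np.argmax(st[1:,4]);c,_=cv2.findContours((l==k).astype(np.uint8),0,1);e=cv2.fitEllipse(max(c,key=len));p=np.array(e[0])+[285,290];print(p,e[1:],st[k])
# dark-glass circle
for q in (p,(319,314)):
    L,r=tri(ray("side",(225,320.5)),ray("scene",(236.9,150.7)),wray(T,q));print(L,r,np.linalg.norm(L-T[:3,3])*e[1][0]/cam("wrist")[1])
# post: column centre at several rows
for y in(215,240,265,285):
    row=cv2.cvtColor(im,6)[y,300:340].astype(int);print(y,row)
o,d=wray(T,(319,189));f=o+d*(.01-o[2])/d[2];print("foot",f,"dist",np.hypot(*(L-f)[:2]),"yaw",np.degrees(np.arctan2(*(L-f)[1::-1])))
E
```

```text
[316.849  316.0567] ((34.42572021484375, 38.9437141418457), 86.86039733886719) [ 11  10  43  35 506]
[0.5955 0.4353 0.289 ] [np.float64(0.002169969039142575), np.float64(0.0010595885758703414), np.float64(0.0028141938886655144)] 0.032646569534680515
[0.595  0.4357 0.2883] [np.float64(0.001205416599382442), np.float64(0.0009882727551407259), np.float64(0.0012061847870911292)] 0.03266297463278458
215 [223 217 205 187 158 130 133 131 127 113 114 114 109 107 141 181 187 186
 181 174 157 146 135 118 124 165 193 201 200 198 197 198 199 198 197 198
 198 200 201 203]
240 [202 201 200 198 198 196 195 196 198 198 199 198 199 193 191 189 189 187
 182 175 162 154 138 121 107 127 202 199 195 195 197 197 199 196 173 142
 139 143 168 181]
265 [199 197 195 194 190 187 187 187 192 190 183 171 164 154 165 189 190 185
 180 174 163 151 135 123 122 136 126 128 128 132 129 127 143 175 177 174
 174 175 177 179]
285 [183 182 180 186 198 208 209 210 213 213 215 216 216 200 181 184 186 181
 177 171 145 139 134 120 119 152 198 197 195 196 199 201 190 163 178 178
 181 180 179 178]
foot [0.704  0.5352 0.01  ] dist 0.14755127903958262 yaw -137.61806133206034
```

```bash
python3 -c "
import cv2
s=cv2.imread('pics/w1.png');cv2.imwrite('pics/c4.png',cv2.resize(s[170:390,280:360],None,fx=2.7,fy=2.7,interpolation=2) if 0 else cv2.resize(s[290:380,280:360],(533,600),interpolation=2))"
```

```text
(no output)
```

View pics/c4.png

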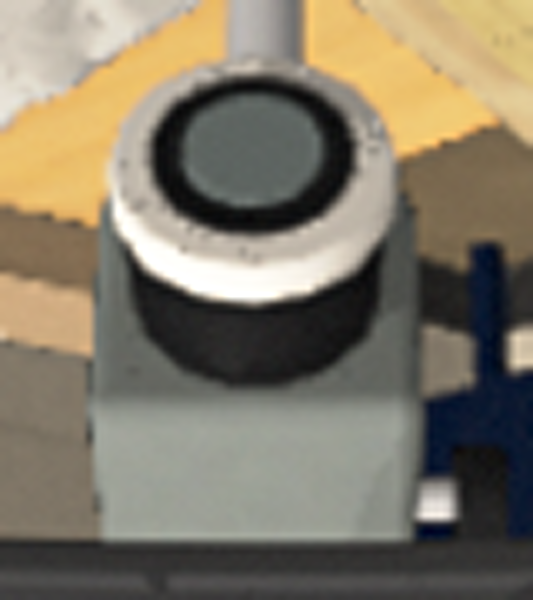

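```bash
python3 - <<'E'
from h import *
np.set_printoptions(precision=4,suppress=True)
T=np.load("w1.npy")
L,r=tri(ray("side",(225,320.5)),ray("scene",(236.6,150.4)),wray(T,(317.6,312.7)));print(L,r)
i,f=cam("side");s=cv2.cvtColor(cv2.imread("pics/side0.png"),6);c=cv2.cvtColor(cv2.imread("pics/scene0.png"),6)
for y in (380,395,405): print("side",y,165,s[y,165:195])
for y in (165,172,180): print("scene",y,232,c[y,232:252])
def rp(n,p):
    return ray(n,p) if n!="wrist" else wray(T,p)
obs=[("wrist",(319.2,215)),("wrist",(319.2,265)),("scene",(243.6,180)),("side",(162.3,329)),("side",(181.5,415))]
def res(v):
    out=[]
    for n,p in obs:
        o,d=rp(n,p);nrm=np.array([-d[1],d[0]])/np.hypot(d[0],d[1]);out.append((v-o[:2])@nrm)
    return np.array(out)
k=least_squares(res,[.7,.53]);print(k.x,k.fun)
v=L[:2]-k.x;print("dist",np.hypot(*v),"yaw",np.degrees(np.arctan2(v[1],v[0])))
# box rear edge centre as check of yaw: lens->box-top mid at wrist px
E
```

```text
[0.5952 0.4357 0.2882] [np.float64(0.0012748142014109422), np.float64(0.0008779932687822944), np.float64(0.0011748545913205807)]
side 380 165 [159 143 121 145 139 136 115 100 102  93  94  89  87  88 135 110 106 114
 109  91 140 133 135 135 131 136 140 132 140 138]
side 395 165 [162 155 164 159 159 157 157 163 157 164 140  99 101 100  97  97  82 102
 175 163 161 160 164 166 164 170 167 166 171 168]
side 405 165 [161 159 160 162 161 165 160 160 160 162 161 164 167 121 100  95  97  94
  91  82  99  92  91  76  77  65  67  67  64  67]
scene 165 232 [187 184 186 189 212 208 211 160 135 186 201 196 205 203 206 206 205 204
 203 203]
scene 172 232 [202 203 203 203 207 149 148 151 128 143 190 210  91  40  50  49  49  80
  86  82]
scene 180 232 [206 205 205 207 204 204 207 209 214 193 131 182 205 137 103 108  91 101
 128 161]
[0.7011 0.5333] [ 0.0001 -0.0001  0.0001  0.0032 -0.0032]
dist 0.14404904621994338 yaw -137.3537087138505
```

Lens is at (0.595,0.436,0.288), with the three camera rays agreeing to 1.3 mm. The post is 0.144 m behind it, which gives a yaw of -137.4°. Next I move over the offcut.

```bash
cat >> h.py <<'E'
def down(az):
    a=np.radians(az);ty=np.array([np.cos(a),np.sin(a),0]);tz=np.array([0,0,-1.]);return np.c_[np.cross(ty,tz),ty,tz]
E
python3 - <<'E'
from h import *
print(*rows(get_obs(),[.44,.08,.36],down(94.5)))
E
```

```text
[ 0.5546 -0.6252 -0.4179] [0.153  0.4282 0.4112]
```

```bash
python3 -m inch '[[0.11,-0.13,-0.08,0.03,0.08,0.08,0],[0.22,-0.25,-0.17,0.06,0.16,0.16,0],[0.33,-0.38,-0.25,0.09,0.24,0.24,0],[0.44,-0.5,-0.33,0.12,0.32,0.32,0],[0.55,-0.625,-0.42,0.15,0.43,0.41,0],[0.55,-0.625,-0.42,0.153,0.428,0.411,0],[0.55,-0.625,-0.42,0.153,0.428,0.411,0]]'
python3 - <<'E'
from h import *
print(*rows(get_obs(),[.45,-.12,.36],down(94.5)),*rows(get_obs(),[.4517,-.3474,.33],down(94.5)))
E
```

```text
time: 2.4
eef_pos: [0.4418, 0.0802, 0.3615]
tool_rot: [0.001, -0.039, 0.999, -0.001]
wrist_force: [-0.2, -0.1, -0.4]
finger_gap: 1.0
grasp_force: 0.0
[ 0.0307 -0.801   0.0074] [-0.0011  0.0017  0.0003] [ 0.096  -1.7081  0.1287] [-0.0011  0.0017  0.0003]
```

```bash
python3 -m inch '[[0.01,-0.25,0,0,0,0,0],[0.02,-0.5,0,0,0,0,0],[0.04,-0.75,0,0,0,0,0],[0.05,-1,0,0,0,0,0]]'
python3 -m inch '[[0.02,-0.25,0.03,0,0,0,0],[0.03,-0.45,0.06,0,0,0,0],[0.045,-0.7,0.12,0,0,0,0],[0.045,-0.7,0.12,0,0,0,0],[0.045,-0.7,0.12,0,0,0,0],[0.045,-0.7,0.12,0,0,0,0]]'
python3 - <<'E'
from h import *
o=get_obs();im=get_image("wrist");cv2.imwrite("pics/w2.png",im[:,:,::-1]);np.save("w2.npy",wT(o))
for x,y in((-.0925,.019),(-.0925,-.019),(.0925,.019),(.0925,-.019)):
    a=np.radians(4.5);print(wproj(wT(o),[.4517+x*np.cos(a)-y*np.sin(a),-.3474+x*np.sin(a)+y*np.cos(a),.139]))
E
```

```text
time: 2.9
eef_pos: [0.449, -0.1713, 0.3622]
tool_rot: [0.002, -0.04, 0.999, -0.001]
wrist_force: [1.0, -0.1, -0.2]
finger_gap: 0.998
grasp_force: 0.0
time: 3.65
eef_pos: [0.4525, -0.344, 0.3328]
tool_rot: [0.002, -0.041, 0.999, -0.001]
wrist_force: [-0.5, -0.9, 0.3]
finger_gap: 1.002
grasp_force: 0.0
[342.60498553 112.82526596]
[298.08283293 112.76978079]
[339.46273122 309.26947454]
[300.75283495 309.06378277]
```

View pics/w2.png

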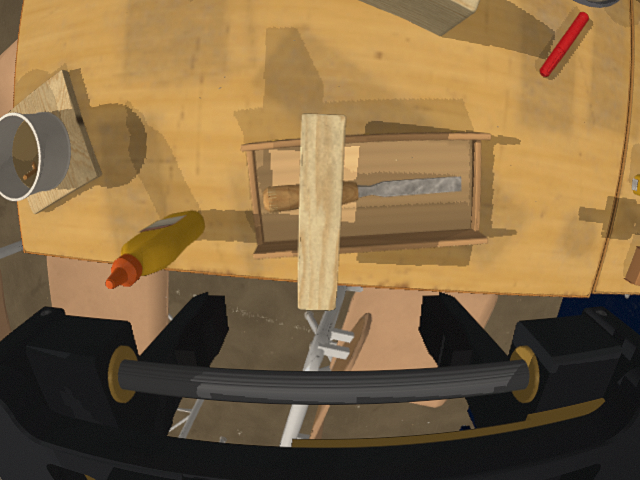

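Wrist view: offcut top corners at (302,114), (345,115), (298,308.5) and (337,309). The chisel's edge centre is at (461,184.5), and its handle centre is at (270,198) near the butt and (350,191) near the ferrule.

```bash
python3 - <<'E'
from h import *
np.set_printoptions(precision=4,suppress=True)
T=np.load("w2.npy")
def wz(p,z):
    o,d=wray(T,p);return o+d*(z-o[2])/d[2]
c=[wz(p,.139) for p in((302,114),(345,115),(298,308.5),(337,309))];print(np.array(c))
m=np.mean(c,0);v=c[2]+c[3]-c[0]-c[1];az=np.degrees(np.arctan2(v[1],v[0]));print(m,np.hypot(*v[:2])/2,az)
e=wz((461,184.5),.009);b=wz((270,198),.025);f=wz((350,191),.025);print("edge",e,b,f,np.hypot(*(e-b)[:2]),[np.degrees(np.arctan2(*(e-q)[1::-1])) for q in(b,f)])
print("tray left end",wz((477,135),.02),wz((474,236),.02),wz((489,133),.05),wz((486,240),.05),"desk edge",wz((460,287),0))
o=get_obs()
print(*rows(o,[m[0],m[1],.16],down(90+az)),*rows(o,[m[0],m[1],.107],down(90+az)))
E
```

```text
[[ 0.3618 -0.3702  0.139 ]
 [ 0.3597 -0.3335  0.139 ]
 [ 0.545  -0.3618  0.139 ]
 [ 0.5423 -0.3236  0.139 ]]
[ 0.4522 -0.3473  0.139 ] 0.18314049001981936 2.851952639587207
edge [ 0.424  -0.1697  0.009 ] [ 0.4608 -0.4085  0.025 ] [ 0.4447 -0.3135  0.025 ] 0.24159747055713782 [np.float64(98.77448034452705), np.float64(98.21219048128096)]
tray left end [ 0.3578 -0.1615  0.02  ] [ 0.4877 -0.1434  0.02  ] [ 0.3538 -0.1591  0.05  ] [ 0.4835 -0.1397  0.05  ] desk edge [ 0.5699 -0.1389 -0.    ]
[ 0.005  -0.0113  0.6913] [-0.0012  0.0028  0.0205] [ 0.0059 -0.0109  0.9033] [-0.0012  0.0028  0.0205]
```

```bash
python3 -m inch '[[0.005,-0.01,0.2,0,0,0.02,0],[0.005,-0.01,0.4,0,0,0.02,0],[0.005,-0.01,0.6,0,0,0.02,0],[0.005,-0.01,0.75,0,0,0.02,0],[0.006,-0.01,0.85,0,0,0.02,0],[0.006,-0.01,0.9,0,0,0.02,0],[0.006,-0.01,0.9,0,0,0.02,0]]' && python3 -m inch '[[0,0,0,0,0,0,1],[0,0,0,0,0,0,1],[0,0,0,0,0,0,1],[0,0,0,0,0,0,1],[0,0,0,0,0,0,1],[0,0,0,0,0,0,1]]'
```

```text
time: 4.58
eef_pos: [0.4517, -0.3478, 0.1071]
tool_rot: [0.002, -0.025, 1.0, -0.0]
wrist_force: [-0.1, -0.3, 0.6]
finger_gap: 1.0
grasp_force: 0.0
time: 5.32
eef_pos: [0.4515, -0.3481, 0.1069]
tool_rot: [0.002, -0.025, 1.0, -0.0]
wrist_force: [0.4, 0.0, -0.7]
finger_gap: 0.432
grasp_force: 30.0
```

```bash
python3 -m inch '[[0,0,-0.1,0,0,0,1],[0,0,-0.25,0,0,0,1],[0,0,-0.4,0,0,0,1],[-0.02,0.15,-0.4,0,0,0,1],[-0.03,0.35,-0.4,0,0,0,1],[-0.04,0.55,-0.4,0,0,0,1],[-0.06,0.75,-0.4,0,0,0,1],[-0.06,0.9,-0.4,0,0,0,1],[-0.07,1,-0.4,0,0,0,1],[-0.07,1,-0.4,0,0,0,1]]'
python3 - <<'E'
from h import *
o=get_obs();print(o["finger_gap"],o["grasp_force"],o["wrist_force"],*rows(o,[.456,-.08,.15],down(92.85)),*rows(o,[.456,-.08,.0575],down(92.85)))
E
```

```text
time: 6.58
eef_pos: [0.4562, -0.0963, 0.2066]
tool_rot: [0.001, -0.026, 1.0, -0.0]
wrist_force: [0.3, -0.8, -1.8]
finger_gap: 0.428
grasp_force: 30.0
0.4284702806048217 29.970017345622182 [ 0.3104419  -0.77971144 -1.84954444] [-0.0019  0.0652  0.2265] [-0.0002  0.0018  0.0009] [-0.0009  0.0653  0.5965] [-0.0002  0.0018  0.0009]
```

```bash
python3 -m inch '[[0,0.06,0.1,0,0,0,1],[0,0.065,0.25,0,0,0,1],[0,0.065,0.4,0,0,0,1],[0,0.065,0.5,0,0,0,1],[0,0.065,0.56,0,0,0,1],[0,0.065,0.58,0,0,0,1],[0,0.065,0.59,0,0,0,1],[0,0.065,0.595,0,0,0,1],[0,0.065,0.598,0,0,0,1],[0,0.065,0.598,0,0,0,1]]'
```

```text
time: 7.82
eef_pos: [0.4562, -0.0813, 0.0575]
tool_rot: [0.002, -0.025, 1.0, -0.0]
wrist_force: [-0.2, 0.4, -2.5]
finger_gap: 0.431
grasp_force: 30.0
```

```bash
python3 -m inch '[[0,0,0.002,0,0,0,1],[0,0,0.004,0,0,0,1],[0,0,0.004,0,0,0,1]]'; python3 -m inch '[[0,0,0,0,0,0,0.35],[0,0,0,0,0,0,0.35],[0,0,0,0,0,0,0.35],[0,0,0,0,0,0,0.35],[0,0,0,0,0,0,0.35]]'
```

```text
time: 8.2
eef_pos: [0.4562, -0.0813, 0.0569]
tool_rot: [0.002, -0.025, 1.0, -0.0]
wrist_force: [-2.1, 1.2, 5.4]
finger_gap: 0.429
grasp_force: 30.0
time: 8.82
eef_pos: [0.4561, -0.0813, 0.0563]
tool_rot: [0.002, -0.024, 1.0, -0.0]
wrist_force: [-0.1, 0.2, 0.1]
finger_gap: 0.652
grasp_force: 0.0
```

```bash
python3 -m inch '[[0,0,-0.1,0,0,0,0.35],[0,0,-0.3,0,0,0,0.35],[0,0,-0.55,0,0,0,0.35],[0,0,-0.75,0,0,0,0.35],[0,-0.2,-0.75,0,0,0.11,0.35],[0,-0.4,-0.75,0,0,0.22,0.35],[0.02,-0.6,-0.75,0,0,0.33,0.35],[0.04,-0.8,-0.75,0,0,0.44,0.35],[0.05,-1,-0.75,0,0,0.55,0.35],[0.05,-1,-0.75,0,0,0.66,0.35]]'
python3 - <<'E'
from h import *
o=get_obs();print(*rows(o,[.449,-.337,.24],down(8.5)))
E
```

```text
time: 10.07
eef_pos: [0.4545, -0.3344, 0.2431]
tool_rot: [0.001, 0.478, 0.878, 0.001]
wrist_force: [0.0, 0.3, 0.8]
finger_gap: 0.65
grasp_force: 0.0
[ 0.003  -0.0241  0.0124] [0.0016 0.0008 0.2709]
```

```bash
python3 -m inch '[[0.003,-0.024,0,0,0,0.11,0.45],[0.003,-0.024,0,0,0,0.2,0.45],[0.003,-0.024,0,0,0,0.271,0.45],[0.003,-0.024,0,0,0,0.271,0.45],[0.003,-0.024,0,0,0,0.271,0.45],[0.003,-0.024,0,0,0,0.271,0.45]]'
python3 - <<'E'
from h import *
o=get_obs();im=get_image("wrist");np.save("w3.npy",wT(o));np.save("w3im.npy",im)
s=get_image("scene")
for n,x in(("tip",[.424,-.1697,.009]),("butt",[.461,-.414,.025])): print(n,wproj(wT(o),x))
a=cv2.resize(im[:,160:480],(400,600),interpolation=2); b=cv2.resize(s[240:360,320-20:440],(400,343),interpolation=2)
out=np.zeros((600,800,3),np.uint8);out[:,:400]=a;out[:343,400:]=b;cv2.imwrite("pics/w3.png",out[:,:,::-1])
E
```

```text
time: 10.82
eef_pos: [0.4498, -0.3342, 0.2439]
tool_rot: [0.001, 0.649, 0.761, 0.001]
wrist_force: [0.3, 0.4, 0.8]
finger_gap: 0.55
grasp_force: 0.0
tip [323.66417228  41.41618557]
butt [321.75338009 288.4232446 ]
```

View pics/w3.png

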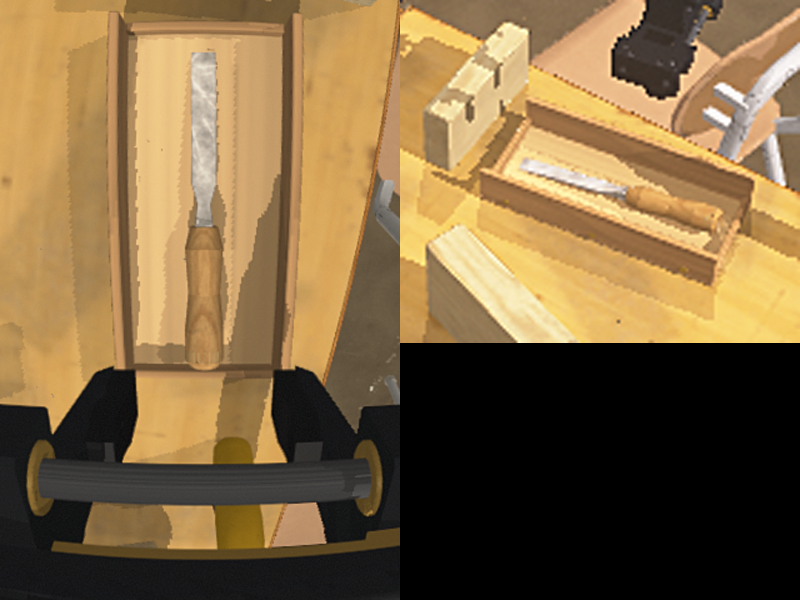

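The offcut stands upright clear of the tray. The chisel's edge centre is at full-frame (322.0,41.2), with handle centres at (323.0,185) and (323,232) and the butt at (321.3,288).

```bash
python3 - <<'E'
from h import *
np.set_printoptions(precision=4,suppress=True)
T=np.load("w3.npy")
def wz(p,z):
    o,d=wray(T,p);return o+d*(z-o[2])/d[2]
e=wz((322,41.2),.009);P=[wz((323,185),.022),wz((323,232),.022),wz((321.3,288),.025)]
print(e,P,[np.degrees(np.arctan2(*(e-q)[1::-1])) for q in P],[np.linalg.norm((e-q)[:2]) for q in P])
az=98.2;d=np.array([np.cos(np.radians(az)),np.sin(np.radians(az))])
g=np.mean([e[:2]-.169*d,[.424+.169*.1445,-.1697-.169*.9895]],0);print(g)
o=get_obs();print(*rows(o,[*g,.027],down(az-90)))
E
```

```text
[ 0.4224 -0.1697  0.009 ] [array([ 0.4455, -0.3089,  0.022 ]), array([ 0.4529, -0.355 ,  0.022 ]), array([ 0.4605, -0.4136,  0.025 ])] [np.float64(99.44510462763128), np.float64(99.35087437801907), np.float64(98.87388429004702)] [np.float64(0.14109229179929217), np.float64(0.1877779320302009), np.float64(0.2468214370368178)]
[ 0.4475 -0.337 ]
[-0.0086 -0.0139  0.8675] [0.0021 0.0006 0.0095]
```

```bash
python3 -m inch '[[-0.01,-0.004,0.2,0,0,0.003,0.45],[-0.01,-0.004,0.4,0,0,0.003,0.45],[-0.01,-0.004,0.6,0,0,0.003,0.45],[-0.01,-0.004,0.75,0,0,0.003,0.45],[-0.01,-0.004,0.83,0,0,0.003,0.45],[-0.01,-0.004,0.865,0,0,0.003,0.45],[-0.01,-0.004,0.865,0,0,0.003,0.45],[-0.01,-0.004,0.865,0,0,0.003,0.45]]' && python3 -m inch '[[0,0,0,0,0,0,1],[0,0,0,0,0,0,1],[0,0,0,0,0,0,1],[0,0,0,0,0,0,1],[0,0,0,0,0,0,1],[0,0,0,0,0,0,1]]'; python3 -c "
from h import *
o=get_obs();T=toolT(o);print(T);np.save('grip.npy',T)"
```

```text
time: 11.92
eef_pos: [0.4503, -0.3374, 0.0286]
tool_rot: [0.002, 0.651, 0.759, 0.001]
wrist_force: [-0.6, -0.7, 1.3]
finger_gap: 0.549
grasp_force: 0.0
time: 12.68
eef_pos: [0.45, -0.337, 0.0278]
tool_rot: [0.002, 0.651, 0.759, 0.001]
wrist_force: [0.4, 0.6, 2.2]
finger_gap: 0.203
grasp_force: 30.0
[[-1.52072707e-01  9.88362344e-01  3.71057054e-03  4.50030534e-01]
 [ 9.88368532e-01  1.52076226e-01 -6.83718084e-04 -3.36995012e-01]
 [-1.24005077e-03  3.56343630e-03 -9.99992882e-01  2.78099205e-02]
 [ 0.00000000e+00  0.00000000e+00  0.00000000e+00  1.00000000e+00]]
```

```bash
python3 -m inch '[[0,0,-0.04,0,0,0,1],[0,0,-0.12,0,0,0,1],[0,0,-0.28,0,0,0,1],[0,0,-0.45,0,0,0,1],[0,0,-0.65,0,0,0,1],[0,0,-0.85,0,0,0,1],[0,0,-0.95,0,0,0,1],[0,0,-0.95,0,0,0,1]]'
cat >> h.py <<'E'
L=np.array([.5952,.4357,.2882]);YAW=42.6
def target(back=0,yaw=YAW,L=L,ed=(.169,0,.0188)):
    a=np.radians(yaw);t=np.radians(20);hh=np.array([np.cos(a),np.sin(a),0]);Z=np.array([0,0,1])
    B=np.cos(t)*hh+np.sin(t)*Z;up=-np.sin(t)*hh+np.cos(t)*Z;Rm=np.c_[B,np.cross(-up,B),-up]
    return L-(.12+back)*B-Rm@ed,Rm
E
python3 - <<'E'
from h import *
o=get_obs();print(o["finger_gap"]);p,Rm=target(.06);print(p,target()[0]);print(*rows(o,[.44,-.1,.27],down(-20)),*rows(o,p,Rm))
E
```

```text
time: 13.68
eef_pos: [0.4493, -0.337, 0.2668]
tool_rot: [0.003, 0.651, 0.759, 0.001]
wrist_force: [-0.5, -0.3, -3.2]
finger_gap: 0.202
grasp_force: 30.0
0.20165663254318916
[0.34906187 0.20936438 0.18650119] [0.39056417 0.2475277  0.2070224 ]
[ 0.9427  0.1075 -0.016 ] [0.0037 0.0015 0.3193] [ 2.2223 -0.0657  0.3123] [-0.1047  0.2047  0.6179]
```

```bash
python3 -m inch '[[0.08,0.01,0,0,0,0.02,1],[0.2,0.02,0,0,0,0.06,1],[0.35,0.04,0,0,0,0.11,1],[0.5,0.06,0,0,0,0.16,1],[0.65,0.08,0,0,0,0.22,1],[0.8,0.09,0,0,0,0.27,1],[0.9,0.1,0,0,0,0.3,1],[0.94,0.107,0,0,0,0.319,1],[0.94,0.107,0,0,0,0.319,1]]'
python3 - <<'E'
from h import *
o=get_obs();print(*rows(o,[.38,.1,.25],down(-47.4)))
E
```

```text
time: 14.8
eef_pos: [0.4393, -0.0998, 0.2638]
tool_rot: [0.0, 0.819, 0.574, 0.001]
wrist_force: [0.3, -1.0, -3.2]
finger_gap: 0.197
grasp_force: 30.0
[ 0.6708 -0.4952  0.0553] [ 0.0005 -0.0008  0.3056]
```

```bash
python3 -m inch '[[0.06,-0.04,0,0,0,0.03,1],[0.15,-0.11,0.01,0,0,0.07,1],[0.27,-0.2,0.02,0,0,0.12,1],[0.39,-0.29,0.03,0,0,0.18,1],[0.5,-0.37,0.04,0,0,0.23,1],[0.6,-0.44,0.05,0,0,0.27,1],[0.66,-0.49,0.055,0,0,0.3,1],[0.67,-0.495,0.055,0,0,0.305,1],[0.67,-0.495,0.055,0,0,0.305,1]]'
python3 - <<'E'
from h import *
o=get_obs();print(*rows(o,*target(.06)));print(*rows(o,*target(0)))
E
```

```text
time: 15.92
eef_pos: [0.381, 0.0986, 0.2507]
tool_rot: [0.001, 0.932, 0.363, 0.001]
wrist_force: [1.2, 0.5, -1.7]
finger_gap: 0.201
grasp_force: 30.0
[ 0.2057 -0.4132  0.256 ] [0.0015 0.2212 0.0005]
[ 0.4313 -0.4129  0.1742] [0.0015 0.2212 0.0005]
```

```bash
python3 -m inch '[[0.02,-0.05,0.03,0,0.03,0,1],[0.06,-0.13,0.08,0,0.07,0,1],[0.12,-0.23,0.14,0,0.12,0,1],[0.17,-0.33,0.2,0,0.17,0,1],[0.2,-0.39,0.24,0,0.21,0,1],[0.206,-0.413,0.256,0,0.221,0,1],[0.206,-0.413,0.256,0,0.221,0,1],[0.206,-0.413,0.256,0,0.221,0,1]]'
python3 - <<'E'
from h import *
o=get_obs();print(*rows(o,*target(0)))
i=get_image("side");w=get_image("scene");cv2.imwrite("pics/s5.png",i[:,:,::-1]);cv2.imwrite("pics/sc5.png",w[:,:,::-1])
T=toolT(o);e=T[:3,:3]@[.169,0,.0188]+T[:3,3];print(e,proj("side",e),proj("scene",e),wproj(wT(o),e))
E
```

```text
time: 16.92
eef_pos: [0.3498, 0.2096, 0.1872]
tool_rot: [-0.061, 0.918, 0.358, 0.163]
wrist_force: [-0.6, 0.4, -1.4]
finger_gap: 0.201
grasp_force: 30.0
[ 0.2365 -0.0013  0.002 ] [ 0.0023 -0.0002  0.0002]
[0.47141072 0.32139756 0.2274433 ] [285.73967582 309.15649162] [238.7593467  189.50688466] [324.36499267 -72.94838183]
```

Now move in to the final pose, then use the last picture to check it.

```bash
python3 -m inch '[[0.03,0,0,0,0,0,1],[0.08,0,0,0,0,0,1],[0.14,0,0,0,0,0,1],[0.19,0,0,0,0,0,1],[0.225,0,0.001,0,0,0,1],[0.237,-0.001,0.002,0.002,0,0,1],[0.237,-0.001,0.002,0.002,0,0,1],[0.237,-0.001,0.002,0.002,0,0,1]]'
python3 - <<'E'
from h import *
o=get_obs();print(*rows(o,*target(0)))
i=get_image("side");w=get_image("scene")
T=toolT(o);e=T[:3,:3]@[.169,0,.0188]+T[:3,3];print(e);print(proj("side",e),proj("scene",e),proj("side",L),proj("scene",L))
h=T[:3,:3]@[.1,0,.017]+T[:3,3];print("shank",proj("side",h),proj("scene",h))
a=cv2.resize(i[280:355,205:305],(800,600),interpolation=2)[:300*2]
out=np.zeros((600,800,3),np.uint8)
out[:300]=cv2.resize(i[295:340,210:330],(800,300),interpolation=2)
out[300:]=cv2.resize(w[145:205,170:330],(800,300),interpolation=2)
cv2.imwrite("pics/f.png",out[:,:,::-1])
E
```

```text
time: 18.02
eef_pos: [0.3897, 0.2479, 0.2065]
tool_rot: [-0.063, 0.917, 0.358, 0.162]
wrist_force: [-0.1, -0.5, -2.8]
finger_gap: 0.201
grasp_force: 30.0
[ 0.0022  0.0032 -0.0016] [-0.0004  0.      0.0003]
[0.5113023  0.35977297 0.24659065]
[267.22661756 313.01548007] [237.78140762 176.55175692] [224.58594735 320.1259814 ] [236.69650926 150.62074915]
shank [289.30711592 308.5658177 ] [238.51879417 191.78670543]
```

View pics/f.png

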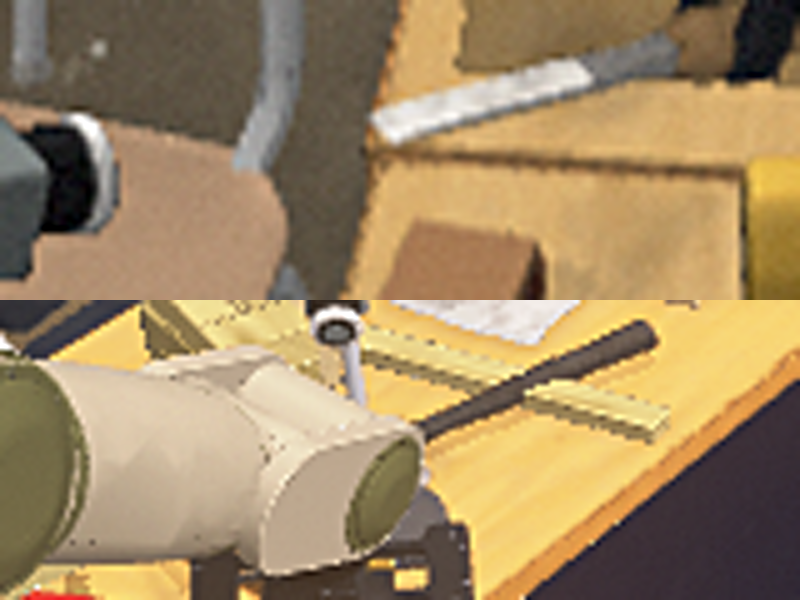

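Side crop: the edge is at about side (266.8,314.4), against (267.2,313.0) predicted. I'll check the blade's slope numerically for droop in the grip.

```bash
python3 - <<'E'
from h import *
np.set_printoptions(precision=2,suppress=True)
o=get_obs();T=toolT(o);i=get_image("side");g=cv2.cvtColor(i,7).astype(int);sat=(i.max(2).astype(int)-i.min(2))
for x in range(264,308,3): print(x,[ (y,g[y,x],sat[y,x]) for y in range(300,320) if sat[y,x]<28 and g[y,x]>75])
for X in(.169,.15,.12,.09,.085):
    print(X,[proj("side",T[:3,:3]@[X,w,zz]+T[:3,3]) for w,zz in((-.009,.0165),(.009,.0165),(.009,.0215),(-.009,.0215))])
E
```

```text
264 [(300, np.int64(90), np.int64(25)), (302, np.int64(84), np.int64(27)), (303, np.int64(82), np.int64(27)), (305, np.int64(82), np.int64(24)), (307, np.int64(82), np.int64(22)), (308, np.int64(88), np.int64(26)), (309, np.int64(79), np.int64(26)), (310, np.int64(81), np.int64(22)), (311, np.int64(83), np.int64(25)), (312, np.int64(87), np.int64(21)), (313, np.int64(87), np.int64(27)), (319, np.int64(84), np.int64(25))]
267 [(300, np.int64(79), np.int64(20)), (301, np.int64(83), np.int64(18)), (302, np.int64(79), np.int64(22)), (311, np.int64(192), np.int64(25)), (312, np.int64(217), np.int64(8)), (313, np.int64(220), np.int64(9)), (314, np.int64(217), np.int64(23))]
270 [(311, np.int64(233), np.int64(3)), (312, np.int64(235), np.int64(10)), (313, np.int64(232), np.int64(10)), (314, np.int64(245), np.int64(9)), (315, np.int64(205), np.int64(9))]
273 [(310, np.int64(219), np.int64(13)), (311, np.int64(224), np.int64(8)), (312, np.int64(229), np.int64(10)), (313, np.int64(243), np.int64(8)), (314, np.int64(180), np.int64(7))]
276 [(309, np.int64(205), np.int64(27)), (310, np.int64(205
[... 2033 characters left out ...]
np.int64(118), np.int64(3)), (303, np.int64(117), np.int64(11)), (304, np.int64(110), np.int64(8)), (305, np.int64(95), np.int64(1)), (306, np.int64(87), np.int64(27))]
0.169 [array([269.38, 314.19]), array([265.46, 310.22]), array([265.01, 311.91]), array([268.91, 315.89])]
0.15 [array([275.58, 313.08]), array([271.65, 309.17]), array([271.19, 310.84]), array([275.11, 314.76])]
0.12 [array([285.13, 311.38]), array([281.17, 307.54]), array([280.7 , 309.19]), array([284.65, 313.04])]
0.09 [array([294.38, 309.73]), array([290.39, 305.96]), array([289.91, 307.59]), array([293.89, 311.36])]
0.085 [array([295.89, 309.46]), array([291.9 , 305.71]), array([291.42, 307.32]), array([295.4 , 311.09])]
```

The edge sits within about 1 px of its predicted spot, so the chisel hasn't drooped: a 6° droop would show about 6 px. The blade's steeper look is the chisel's own shape, since the handle axis sits higher than the edge as it lies. The pose is within 1 mm of target and the grip is steady at 30 N, so I'm handing in.

```bash
python3 -m inch '[[0,0,0,0,0,0,1],[0,0,0,0,0,0,1]]'; python3 -c "
from rig import *
print(finish_job())"
```

```text
time: 18.42
eef_pos: [0.3899, 0.248, 0.2066]
tool_rot: [-0.063, 0.917, 0.358, 0.162]
wrist_force: [0.3, -0.5, -1.3]
finger_gap: 0.197
grasp_force: 30.0
the job is handed in; nothing more can be done
None
```

I handed the job in at 18.4 s: the offcut stands on its long narrow edge clear of the tray, and the chisel is held steady with its edge 12 cm in front of the lens, within about 3 mm by my measurements; I aligned the chisel's own axis with the view, so its blade looks about 6° steeper than that line.

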